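# Seat the sample-pot cap with the guarded capping press

## Robot

A 6-joint arm with a two-finger parallel gripper is mounted at the origin on the work surface. World frame = base frame: x ahead of the robot, y to its left, z up, the work surface at z = 0. Lengths are in m, angles in rad, forces in N, time in s.
With the tool pointing down it reaches from about 0.4 to 0.825 m from the base axis. Payload 7 kg.
Tool frame: the origin (TCP) lies at the very end of the fingers, on their centre line; the grasp point (between the pads) lies 19 mm behind it; z points along the fingers, y is the line along which they close (so a half turn about z gives the same grasp; the last joint's range is limited). The gripper opens to 88 mm and grips with 3 to 60 N. Pads are 19 mm wide; open, the fingers measure 130 mm over their backs; the gripper's body (78 mm by 193 mm) begins 47 mm behind the grasp point.
Start: joints at [1.41, 0.359, 0.012, 0, -1.224, -0.288], TCP at [0.293, 0.608, 0.227] pointing down, gripper open.
Joint ranges: [-3.07, 3.07], [-1.43, 2.12], [-1.02, 1.25], [-3.03, 1.67], [-3.05, -0], [-3.03, 3.03]. Speed limits (rad/s): [2.39, 2.39, 3.01, 3.14, 3.14, 3.14].

## Interface

Orientations are given as [roll, pitch, yaw] about the fixed x, y, z axes, in that order (R = Rz(yaw) Ry(pitch) Rx(roll)).
In Python, from station import arm gives the robot as it stands. The module is installed in compiled form; this text tells all that it offers.
- The arm moves only by the shell command python3 -m crank 'ROWS' [FORCE]. ROWS is JSON, a list of rows, each an object of numbers: "dx", "dy", "dz": the shift along the world's x, y, z in m; "twist": the turn about the world's z in degrees; "grip": the opening, from -1 (shut) to 1 (fully open). A call has exactly 5 rows; each row is the pose to reach, as a shift and turn from the pose commanded when the call began; what a row does not reach only later rows make up. A row lasts 1/12 s, in which the tool goes at most 41.7 mm and 7.16 degrees, less where a joint would pass 70% of its speed; a pose out of reach is approached as far as the arm can. A call with a gripper value outside its range is refused whole. The fingers move at their own pace and stop on an object; FORCE is the grip in N (left out, the last holds). Time passes only in rows, so rows that repeat a pose let the fingers close, or fill a call up. It gives the time, the measured TCP pose, the force, the opening and the grip force at its end, in the units of the state.
- arm.get_state(): the state, without advancing time (a new reading comes with each control period).
- arm.grab_frame(name): name is "scene" or "top" or "wrist"; returns the picture (384x512x3 uint8, red, green, blue); there is no depth.
- arm.get_calibration(name): a dict with "fx", "fy", "cx", "cy" (pixels), "k1" (the pictures are not rectified: a ray, as slopes to the right and down, at radius r is drawn at 1 + k1 r^2 times it, then the intrinsics apply), "cam_to_world" (4x4, takes a point from camera to world coordinates); the wrist camera has in their place "tool_from_camera" (4x4, takes a point from camera to tool coordinates, whose origin is the TCP and whose axes are the flange's). Camera axes: x right, y down, z forward; pixel columns grow to the right and rows downward; lengths in m; the calibration is good to about 2 mm. A picture is of the moment at which its call begins: read the wrist's pose just before it. get_calibration takes no time and is no camera call.
- arm.job_done(): hands the job in; it is judged then, once.
The state is a dict: "t": time; "q": joint angles; "qd": joint speeds; "joint_efforts": joint torques, N m; "eef_pos": TCP position; "ee_rot": TCP orientation; "force": force on the tool from outside, world axes, zero at the start; "moment": the same for the moment, N m; "width": finger opening in m; "gripper_force": force on a finger pad.
Only numpy, scipy, OpenCV 4.12 (cv2) and the standard library are available. Lean on these libraries where they do the work, as an engineer would, in place of code of your own. Each camera call takes 0.05 s, during which the arm holds its last target. There are 200 camera calls.

## Task

One of the two sample pots in the hand presses still has its cap standing proud. With the gripper shut, reach down through the guard window over that press's lever and press the black pad down until the cap is fully home, hold it there for about a second, then let the lever come back up and withdraw. Do not touch the guard, leave the other press's lever alone, and do not move or lift the loose things standing around.

Things in the scene. Friction and masses are not known exactly. Their poses are not given: they have to be found in the camera images.
- guard: Fixed grey sheet guard, 330 mm wide (y), top 145 mm above the table, plate 3 mm thick over x -168 to -40 mm, skirts at the sides, 40 mm lip at the robot's side. Two windows 76 (x) by 90 mm (y) centred at x -100, y +90 and -90 mm. Origin on the table, -x towards the robot, z up. The presses stand at (0, +90) and (0, -90) mm, parallel to it; which is where varies
- pad_a (a point): Centre of the top face of the black pad (40 mm along x, 44 along y) on the lever of the press whose cap stands proud. Lever up: at the middle of one window, 134 mm above the table, 11 mm below the guard's top, axes parallel to the guard's
- pad_b (a point): The same point on the lever of the other press, whose cap is already home
- lever_a (a joint): Lever hinge of the press with the proud cap, rad: 0 = up (rest), grows as the pad is pressed down, stop at 0.20. The pad is 180 mm from the hinge, on the robot's side. A spring returns it. A rubber nose under it drives the cap, which is home and stops the lever at about 0.18, the pad then 33 mm below rest. Takes about 2 N at first, up to 10 N before the cap is home
- lever_b (a joint): The same hinge on the other press
- cap_a (a joint): Slide of the proud blue cap (37 mm across, 20 mm high) on its white pot, m: 0.013 = fully home on the pot's shoulder, 0 = standing 13 mm proud with the 25 mm black rubber-sealed neck showing below it. It stays where it is pushed. It starts 9 to 13 mm proud
- cap_b (a joint): The same for the other press's cap, which is home (0.013) from the start
- captop_a (a point): Centre of the top of the proud cap, on the pot's axis under the lever, 100 mm beyond the pad (away from the robot); 89.5 mm above the table when fully home
- captop_b (a point): The same point on the other press's cap
- spare_pot: Loose white pot with blue cap, 38 mm across, 78 mm high, its origin under the middle of its foot; leave it where it stands
- slide_box: Loose open clear box of glass slides, 85 x 110 x 32 mm, its origin under the middle of its foot; leave it where it stands
- reagent: Loose jar with white lid, 44 mm across, 85 mm high, its origin under the middle of its foot; leave it where it stands

How it is judged:
On the way:
1. the lever is pressed down and held with the cap fully home (value of joint lever_a above 0.155 rad and value of joint cap_a above 0.0115 m), for 0.5 s.
At the end, for the whole second after the job is handed in: Both caps are home to within 1.5 mm and both levers are back up (within 0.03 rad of rest) (value of joint each of cap_a, cap_b above 0.0115 m and value of joint each of lever_a, lever_b below 0.03 rad); the robot touches nothing.
It fails at once if the robot touches the guard (contact force between any of the arm, the fingers and guard above 0.5 N).
It fails at once if the other press's lever is pressed (value of joint lever_b above 0.05 rad).
It fails at once if a loose thing is moved by more than 15 mm, or lifted (distance of any of spare_pot, slide_box, reagent from where it was at the start of the episode above 0.015 m).
It also fails if it takes over 38 s, if anything falls off the work surface, if the arm or the gripper's body presses on something with over 40 N, if the wrist force passes 120 N, or if a joint passes its speed limit or range.

## Working session

There is one attempt and no reset: what is moved stays moved. The work goes in short steps, Python scripts to look and compute and a shell command to move; the robot and the scene stay as the last step left them, time stands still between calls to the robot, and variables do not carry over. Pictures are saved under pics/ and viewed, at most 10 in all, crops included, and the job is handed in when it is done.

```bash
mkdir -p pics
cat > h.py <<'E'
import numpy as np, cv2
from station import arm
def ray(name,uv,cal=None,T=None):
    c=arm.get_calibration(name)
    K=np.array([[c['fx'],0,c['cx']],[0,c['fy'],c['cy']],[0,0,1.]])
    n=cv2.undistortPoints(np.array([[uv]],float),K,np.array([c['k1'],0,0,0.]))[0,0]
    T=np.array(c['cam_to_world']) if T is None else T
    d=T[:3,:3]@np.array([n[0],n[1],1]); return T[:3,3],d
def onz(name,uv,z,T=None):
    o,d=ray(name,uv,T=T); return o+d*(z-o[2])/d[2]
E
python3 - <<'E'
from h import *
for n in ("scene","top"):
    f=arm.grab_frame(n); cv2.imwrite(f"pics/{n}0.png",f[:,:,::-1])
    c=arm.get_calibration(n); print(n,c['fx'],np.round(c['cam_to_world'],3).tolist())
s=arm.get_state(); print(s['t'],s['eef_pos'],s['ee_rot'],s['width'])
E
```

```text
scene 408.3383380443922 [[0.04, 0.79, -0.612, 1.171], [0.999, -0.039, 0.015, -0.008], [-0.012, -0.612, -0.791, 0.882], [0.0, 0.0, 0.0, 1.0]]
top 428.850413815405 [[-0.021, -0.992, 0.127, 0.422], [-1.0, 0.019, -0.018, 0.026], [0.015, -0.128, -0.992, 1.267], [0.0, 0.0, 0.0, 1.0]]
0.1 [0.29271854 0.60776951 0.22572604] [ 3.14013740e+00 -1.42356613e-04 -4.48894406e-01] 0.08756332154152735
```

View pics/scene0.png

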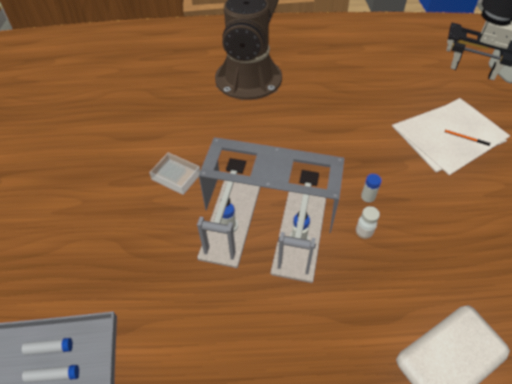

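View pics/top0.png

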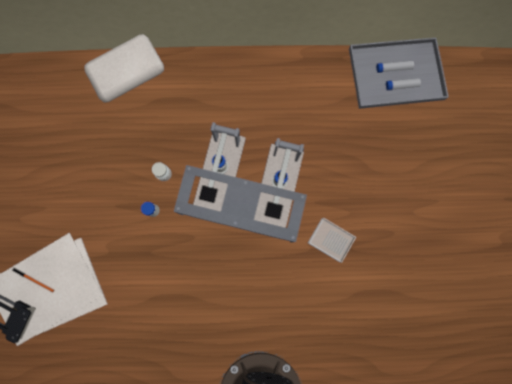

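Scene shows the guard at the centre, with pads at (236,166) and (310,178) and caps at (228,210) and (302,221). In the top view the pads are at (208,194) and (274,211). Next I'll measure the pads and guard and zoom in on the caps.

Run:
```python
from h import *
def cents(img,mask,box,amin):
    x0,y0,x1,y1=box; m=np.zeros_like(mask); m[y0:y1,x0:x1]=mask[y0:y1,x0:x1]
    n,l,st,c=cv2.connectedComponentsWithStats(m.astype(np.uint8))
    return [(c[i],st[i],(l==i).astype(np.uint8)) for i in range(1,n) if st[i,4]>=amin]
t=cv2.imread('pics/top0.png'); s=cv2.imread('pics/scene0.png')
for nm,im,box in(("top",t,(190,175,295,230)),("scene",s,(215,150,330,195))):
    for c,st,m in cents(im,im.max(2)<45,box,40):
        r=cv2.minAreaRect(cv2.findNonZero(m)); print(nm,"pad",c.round(1),st[4],np.round(r[1],1),round(r[2]),onz(nm,c,.134).round(4))
for nm,im,box in(("top",t,(130,120,320,230)),("scene",s,(200,160,390,250))):
    b=im.astype(int); mk=(b[:,:,0]-b[:,:,2]>60)
    for c,st,m in cents(im,mk,box,15): print(nm,"blue",c.round(1),st,onz(nm,c,.09).round(4))
a=cv2.resize(s[190:270,190:330],None,fx=5,fy=5,interpolation=cv2.INTER_CUBIC)
cv2.imwrite('pics/caps.png',a)
b=cv2.resize(t[120:270,135:365],None,fx=3.4,fy=3.4,interpolation=cv2.INTER_CUBIC); cv2.imwrite('pics/topz.png',b)
```

```text
top pad [207.7 193.7] 167 [13.3 12.1] 14 [0.5614 0.1319 0.134 ]
top pad [273.1 210.1] 167 [13.6 12.1] 14 [ 0.5145 -0.0411  0.134 ]
scene pad [235.9 165. ] 103 [14.2  9.7] 10 [ 0.5176 -0.0404  0.134 ]
scene pad [309.2 177. ] 106 [14.1  9.5] 9 [0.5641 0.1327 0.134 ]
top blue [222.  161.9] [219 156   6  11  34] [0.6558 0.0956 0.09  ]
top blue [276.2 176.6] [275 172   4  10  23] [ 0.6113 -0.0547  0.09  ]
top blue [147.6 208. ] [142 202  13  13 130] [0.5302 0.3023 0.09  ]
scene blue [373.1 180.6] [367 174  14  14 153] [0.5477 0.2998 0.09  ]
scene blue [228.5 210.6] [224 204  10  14  97] [ 0.6208 -0.0611  0.09  ]
scene blue [295.3 219.4] [294 215   4  10  28] [0.653  0.0936 0.09  ]
scene blue [306.4 221.5] [304 217   6  10  34] [0.6601 0.1187 0.09  ]
```

View pics/caps.png

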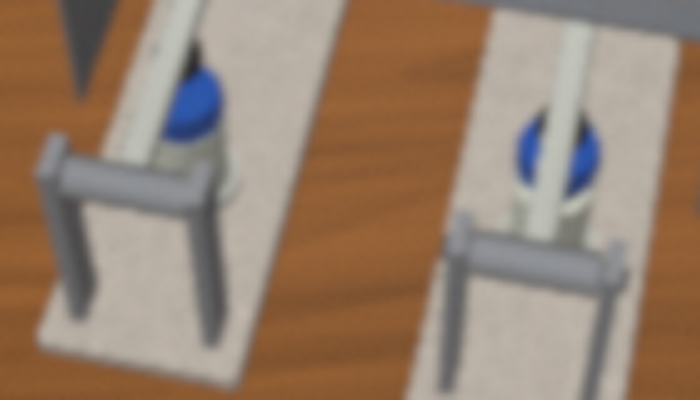

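View pics/topz.png

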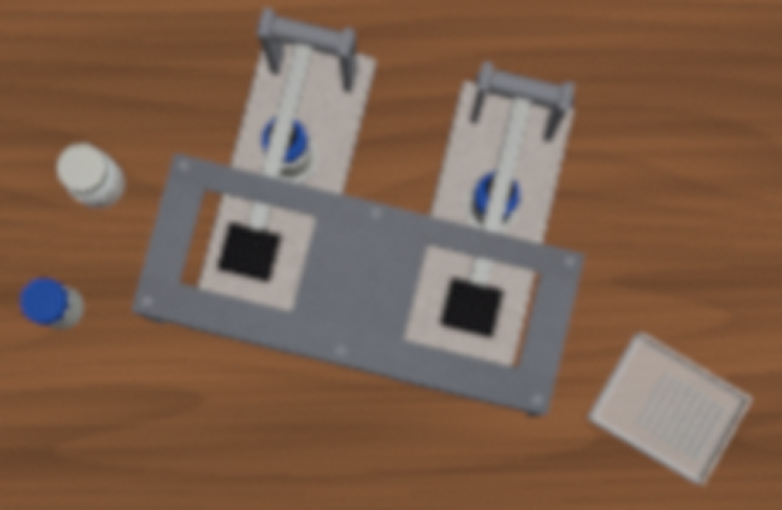

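The scene crop shows the far sides of both caps, partly hidden by the levers. The top crop shows the guard turned about -15° and clear of the loose items. I'll check cap heights by comparing projected and seen blue extents, and start moving over with the gripper shutting.

```bash
python3 - <<'E'
from h import *
L=np.array([.5628,.1323]);R=np.array([.516,-.0408]); d=L-R; print("spacing",np.linalg.norm(d),"yaw",np.degrees(np.arctan2(-d[0],d[1])))
y=d/np.linalg.norm(d); x=np.array([y[1],-y[0]])
th=np.linspace(0,2*np.pi,60)
for n in("scene","top"):
    c=arm.get_calibration(n);T=np.linalg.inv(c['cam_to_world']);K=np.array([[c['fx'],0,c['cx']],[0,c['fy'],c['cy']],[0,0,1.]])
    b=cv2.imread(f'pics/{n}0.png').astype(int); mk=(b[:,:,0]-b[:,:,2]>45)
    for nm,p in(("L",L),("R",R)):
        q=p+.1*x
        for z in(.0895,.0995,.1025):
            P=np.array([[q[0]+.0185*np.cos(t),q[1]+.0185*np.sin(t),zz] for t in th for zz in(z,z-.02)])
            uv=cv2.projectPoints(P,cv2.Rodrigues(T[:3,:3])[0],T[:3,3],K,np.array([c['k1'],0,0,0]))[0][:,0]
            print(n,nm,z,uv.min(0).round(1),uv.max(0).round(1))
        m=uv.mean(0).astype(int); ys,xs=np.nonzero(mk[m[1]-16:m[1]+17,m[0]-16:m[0]+17]); print("  seen",xs.min()+m[0]-16,ys.min()+m[1]-16,xs.max()+m[0]-16+1,ys.max()+m[1]-15)
E
python3 -m crank '[{"dz":0.03,"dy":-0.02,"grip":-1},{"dz":0.06,"dy":-0.05,"grip":-1},{"dz":0.09,"dy":-0.08,"dx":0.01,"grip":-1},{"dz":0.11,"dy":-0.11,"dx":0.03,"grip":-1},{"dz":0.13,"dy":-0.14,"dx":0.05,"grip":-1,"twist":0}]'
```

```text
spacing 0.1793149463932106 yaw -15.129009340644354
scene L 0.0895 [292.5 214.9] [309.  232.9]
scene L 0.0995 [292.7 212.5] [309.4 230.6]
scene L 0.1025 [292.8 211.7] [309.5 230. ]
  seen 294 215 310 228
scene R 0.0895 [218.3 201.6] [234.3 219.1]
scene R 0.0995 [217.9 199.2] [234.1 216.8]
scene R 0.1025 [217.8 198.4] [234.  216.1]
  seen 223 204 234 218
top L 0.0895 [211.6 154.2] [225.2 168.5]
top L 0.0995 [211.2 153.5] [225.  167.9]
top L 0.1025 [211.2 153.2] [224.9 167.7]
  seen 212 156 225 167
top R 0.0895 [273.5 169.6] [287.2 183.7]
top R 0.0995 [273.7 168.9] [287.5 183.2]
top R 0.1025 [273.8 168.8] [287.6 183.1]
  seen 275 172 288 183invalid input at $[0]: expected keys dx, dy, dz, twist, grip
```

Bottom edges suggest the +y ("L") cap is proud, but the margin is only 2 px, so I'll confirm it with the wrist camera.

```bash
python3 -m crank '[{"dx":0,"dy":-0.02,"dz":0.03,"twist":0,"grip":-1},{"dx":0.01,"dy":-0.05,"dz":0.05,"twist":0,"grip":-1},{"dx":0.03,"dy":-0.08,"dz":0.07,"twist":0,"grip":-1},{"dx":0.05,"dy":-0.11,"dz":0.09,"twist":0,"grip":-1},{"dx":0.07,"dy":-0.14,"dz":0.1,"twist":0,"grip":-1}]' 20
python3 -m crank '[{"dx":0.02,"dy":-0.03,"dz":0.01,"twist":2,"grip":-1},{"dx":0.04,"dy":-0.06,"dz":0.02,"twist":4,"grip":-1},{"dx":0.06,"dy":-0.09,"dz":0.03,"twist":6,"grip":-1},{"dx":0.08,"dy":-0.12,"dz":0.03,"twist":8,"grip":-1},{"dx":0.1,"dy":-0.15,"dz":0.03,"twist":10.5,"grip":-1}]'
python3 -m crank '[{"dx":0.01,"dy":-0.04,"dz":0,"twist":0,"grip":-1},{"dx":0.02,"dy":-0.08,"dz":0,"twist":0,"grip":-1},{"dx":0.03,"dy":-0.12,"dz":0,"twist":0,"grip":-1},{"dx":0.04,"dy":-0.15,"dz":0,"twist":0,"grip":-1},{"dx":0.04,"dy":-0.17,"dz":0,"twist":0,"grip":-1}]'
python3 - <<'E'
from h import *
s=arm.get_state(); f=arm.grab_frame("wrist"); cv2.imwrite("pics/w1.png",f[:,:,::-1])
c=arm.get_calibration("wrist"); print(c['fx'],np.round(c['tool_from_camera'],3).tolist()); print(s['t'],s['eef_pos'],s['ee_rot'],s['width'])
E
```

```text
t: 0.52
eef_pos: [0.3636, 0.4673, 0.329]
ee_rot: [-3.139, -0.0, -0.448]
force: [1.6, 0.2, 1.0]
width: 0.0595
gripper_force: 0.0
t: 0.93
eef_pos: [0.4635, 0.3167, 0.3572]
ee_rot: [-3.14, -0.0, -0.264]
force: [0.4, 0.3, -0.1]
width: 0.0264
gripper_force: 0.0
t: 1.35
eef_pos: [0.5035, 0.1453, 0.3563]
ee_rot: [3.141, 0.0, -0.267]
force: [-0.3, 0.8, 0.5]
width: 0.0007
gripper_force: 0.0
317.0707380734498 [[0.0, -0.964, -0.266, 0.072], [1.0, 0.001, -0.0, 0.001], [0.0, -0.266, 0.964, -0.158], [0.0, 0.0, 0.0, 1.0]]
1.35 [0.50348521 0.14528527 0.35625315] [ 3.14086513e+00  2.03564222e-04 -2.67310522e-01] 0.0006502880820878264
```

View pics/w1.png

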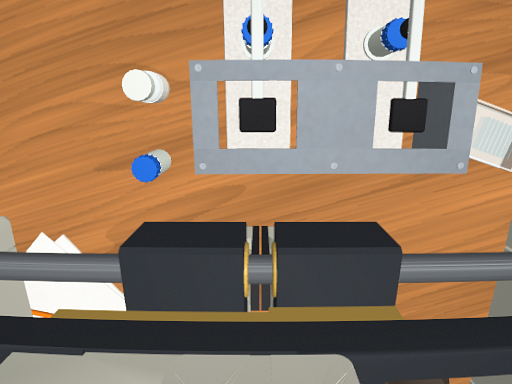

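The wrist view shows the guard with four corner bolts, pads at (257,115) and (408,115), and caps at (257,30) and (396,34). I'll go lower and further forward, so that the -y cap is seen obliquely and shows whether its black neck is exposed.

```bash
python3 -m crank '[{"dx":0.02,"dy":-0.005,"dz":-0.03,"twist":0,"grip":-1},{"dx":0.045,"dy":-0.01,"dz":-0.06,"twist":0,"grip":-1},{"dx":0.07,"dy":-0.015,"dz":-0.09,"twist":0,"grip":-1},{"dx":0.087,"dy":-0.02,"dz":-0.12,"twist":0,"grip":-1},{"dx":0.087,"dy":-0.02,"dz":-0.135,"twist":0,"grip":-1}]'
python3 - <<'E'
from h import *
s=arm.get_state(); f=arm.grab_frame("wrist"); cv2.imwrite("pics/w2.png",f[:,:,::-1])
E
```

```text
t: 1.82
eef_pos: [0.5903, 0.1267, 0.2162]
ee_rot: [3.138, 0.005, -0.267]
force: [-1.0, -0.1, -0.8]
width: 0.0007
gripper_force: 0.0
```

View pics/w2.png

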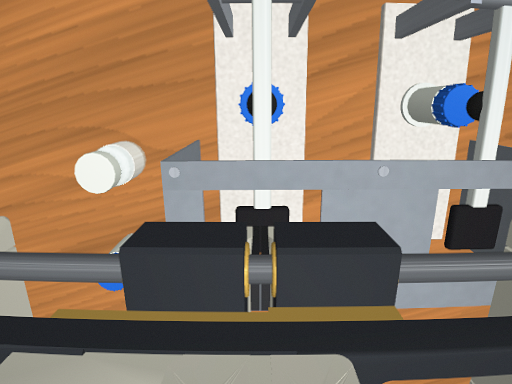

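The oblique view shows the -y cap at (455,105) sitting directly on its white pot with no neck showing, so it is home. The proud cap is the +y one, which agrees with the scene view. I'll refine its pad position from w1.

Run:
```python
from h import *
from scipy.spatial.transform import Rotation as Ro
T=np.eye(4);T[:3,:3]=Ro.from_euler('xyz',[3.14086513,2.04e-4,-.267310522]).as_matrix();T[:3,3]=[.50348521,.14528527,.35625315]
W=T@np.array(arm.get_calibration("wrist")['tool_from_camera'])
im=cv2.imread('pics/w1.png');m=(im.max(2)<60).astype(np.uint8);m[160:]=0
n,l,st,c=cv2.connectedComponentsWithStats(m)
for i in range(1,n):
    if st[i,4]>300: print(c[i],st[i],onz("wrist",c[i],.134,W).round(4))
g=np.array([onz("wrist",p,.145,W) for p in((198,68),(475,70),(463,167),(203,166))]); print(g.round(4),np.linalg.norm(np.diff(g,axis=0),axis=1))
# window L edges at plate top
e=np.array([onz("wrist",p,.145,W) for p in((219,115),(297,115),(257,80),(257,149))]);print(e.round(4), np.linalg.norm(e[0]-e[1]),np.linalg.norm(e[2]-e[3]))
print(arm.get_state()['eef_pos'])
```

```text
[257.39834711 114.57768595] [ 239   98   37   34 1210] [0.563  0.1309 0.134 ]
[407.92964824 114.87353434] [ 389   98   39   35 1194] [ 0.5168 -0.0415  0.134 ]
[[ 0.6294  0.1805  0.145 ]
 [ 0.5486 -0.1212  0.145 ]
 [ 0.4398 -0.0943  0.145 ]
 [ 0.5231  0.2087  0.145 ]] [0.31227729 0.11204986 0.31421876]
[[0.5745 0.173  0.145 ]
 [0.551  0.0874 0.145 ]
 [0.5997 0.1212 0.145 ]
 [0.5256 0.1416 0.145 ]] 0.08874970177647333 0.07683218359255564
[0.58813077 0.12666808 0.21428837]
```

Pad and window centre agree at (0.563, 0.131). I'll centre over it, then descend.

```bash
python3 -m crank '[{"dx":-0.013,"dy":0.003,"dz":0,"twist":0,"grip":-1},{"dx":-0.025,"dy":0.005,"dz":0,"twist":0,"grip":-1},{"dx":-0.025,"dy":0.005,"dz":-0.01,"twist":0,"grip":-1},{"dx":-0.025,"dy":0.005,"dz":-0.03,"twist":0,"grip":-1},{"dx":-0.025,"dy":0.005,"dz":-0.045,"twist":0,"grip":-1}]'
python3 -m crank '[{"dx":0,"dy":0,"dz":0,"twist":0,"grip":-1},{"dx":0,"dy":0,"dz":0,"twist":0,"grip":-1},{"dx":0,"dy":0,"dz":0,"twist":0,"grip":-1},{"dx":0,"dy":0,"dz":-0.005,"twist":0,"grip":-1},{"dx":0,"dy":0,"dz":-0.01,"twist":0,"grip":-1}]'
```

```text
t: 2.28
eef_pos: [0.5645, 0.1338, 0.177]
ee_rot: [-3.139, -0.002, -0.265]
force: [-0.2, -0.0, 0.1]
width: 0.0005
gripper_force: 0.0
t: 2.7
eef_pos: [0.5656, 0.1335, 0.1676]
ee_rot: [-3.14, -0.002, -0.265]
force: [0.6, -0.2, 0.2]
width: 0.0004
gripper_force: 0.0
```

```bash
python3 -m crank '[{"dx":-0.002,"dy":-0.002,"dz":-0.005,"twist":0,"grip":-1},{"dx":-0.003,"dy":-0.002,"dz":-0.012,"twist":0,"grip":-1},{"dx":-0.003,"dy":-0.002,"dz":-0.02,"twist":0,"grip":-1},{"dx":-0.003,"dy":-0.002,"dz":-0.025,"twist":0,"grip":-1},{"dx":-0.003,"dy":-0.002,"dz":-0.03,"twist":0,"grip":-1}]'
python3 -m crank '[{"dx":0,"dy":0,"dz":-0.004,"twist":0,"grip":-1},{"dx":0,"dy":0,"dz":-0.008,"twist":0,"grip":-1},{"dx":0,"dy":0,"dz":-0.012,"twist":0,"grip":-1},{"dx":0,"dy":0,"dz":-0.016,"twist":0,"grip":-1},{"dx":0,"dy":0,"dz":-0.02,"twist":0,"grip":-1}]'
```

```text
t: 3.12
eef_pos: [0.5617, 0.131, 0.1356]
ee_rot: [3.141, 0.001, -0.266]
force: [-0.3, 0.2, -0.2]
width: 0.0007
gripper_force: 0.0
t: 3.53
eef_pos: [0.562, 0.131, 0.117]
ee_rot: [3.141, -0.0, -0.265]
force: [-3.1, -0.9, 7.1]
width: 0.0006
gripper_force: 3.9
```

Pressing as expected, 7 N. I'll continue down gently.

```bash
python3 -m crank '[{"dx":0,"dy":0,"dz":-0.003,"twist":0,"grip":-1},{"dx":0,"dy":0,"dz":-0.006,"twist":0,"grip":-1},{"dx":0,"dy":0,"dz":-0.009,"twist":0,"grip":-1},{"dx":0,"dy":0,"dz":-0.012,"twist":0,"grip":-1},{"dx":0,"dy":0,"dz":-0.014,"twist":0,"grip":-1}]'
python3 -m crank '[{"dx":0,"dy":0,"dz":-0.001,"twist":0,"grip":-1},{"dx":0,"dy":0,"dz":-0.002,"twist":0,"grip":-1},{"dx":0,"dy":0,"dz":-0.002,"twist":0,"grip":-1},{"dx":0,"dy":0,"dz":-0.002,"twist":0,"grip":-1},{"dx":0,"dy":0,"dz":-0.002,"twist":0,"grip":-1}]'
```

```text
t: 3.95
eef_pos: [0.5631, 0.1308, 0.1036]
ee_rot: [-3.141, -0.002, -0.265]
force: [0.3, -4.3, 9.2]
width: 0.0002
gripper_force: 4.4
t: 4.37
eef_pos: [0.5634, 0.1308, 0.1019]
ee_rot: [-3.141, -0.003, -0.265]
force: [-0.3, -4.1, 8.5]
width: 0.0004
gripper_force: 3.7
```

```bash
python3 -m crank '[{"dx":0,"dy":0,"dz":-0.001,"twist":0,"grip":-1},{"dx":0,"dy":0,"dz":-0.002,"twist":0,"grip":-1},{"dx":0,"dy":0,"dz":-0.002,"twist":0,"grip":-1},{"dx":0,"dy":0,"dz":-0.002,"twist":0,"grip":-1},{"dx":0,"dy":0,"dz":-0.002,"twist":0,"grip":-1}]'
```

```text
t: 4.78
eef_pos: [0.5636, 0.1307, 0.1005]
ee_rot: [-3.141, -0.003, -0.265]
force: [-0.6, -4.0, 11.3]
width: 0.0005
gripper_force: 5.8
```

```bash
python3 -m crank '[{"dx":0,"dy":0,"dz":-0.001,"twist":0,"grip":-1},{"dx":0,"dy":0,"dz":-0.002,"twist":0,"grip":-1},{"dx":0,"dy":0,"dz":-0.002,"twist":0,"grip":-1},{"dx":0,"dy":0,"dz":-0.002,"twist":0,"grip":-1},{"dx":0,"dy":0,"dz":-0.002,"twist":0,"grip":-1}]'
```

```text
t: 5.2
eef_pos: [0.5638, 0.1307, 0.0995]
ee_rot: [-3.141, -0.004, -0.264]
force: [-3.2, -4.7, 20.4]
width: 0.0002
gripper_force: 9.8
```

Force is rising steeply (20 N at z = 99.5 mm), so the cap is on its stop. Holding for over a second.

```bash
H='x'
python3 -m crank '[{"dx":0,"dy":0,"dz":-0.001,"twist":0,"grip":-1},{"dx":0,"dy":0,"dz":-0.001,"twist":0,"grip":-1},{"dx":0,"dy":0,"dz":-0.001,"twist":0,"grip":-1},{"dx":0,"dy":0,"dz":-0.001,"twist":0,"grip":-1},{"dx":0,"dy":0,"dz":-0.001,"twist":0,"grip":-1}]'
python3 -m crank '[{"dx":0,"dy":0,"dz":0,"twist":0,"grip":-1},{"dx":0,"dy":0,"dz":0,"twist":0,"grip":-1},{"dx":0,"dy":0,"dz":0,"twist":0,"grip":-1},{"dx":0,"dy":0,"dz":0,"twist":0,"grip":-1},{"dx":0,"dy":0,"dz":0,"twist":0,"grip":-1}]'
python3 -m crank '[{"dx":0,"dy":0,"dz":0,"twist":0,"grip":-1},{"dx":0,"dy":0,"dz":0,"twist":0,"grip":-1},{"dx":0,"dy":0,"dz":0,"twist":0,"grip":-1},{"dx":0,"dy":0,"dz":0,"twist":0,"grip":-1},{"dx":0,"dy":0,"dz":0,"twist":0,"grip":-1}]'
python3 -m crank '[{"dx":0,"dy":0,"dz":0.008,"twist":0,"grip":-1},{"dx":0,"dy":0,"dz":0.016,"twist":0,"grip":-1},{"dx":0,"dy":0,"dz":0.024,"twist":0,"grip":-1},{"dx":0,"dy":0,"dz":0.032,"twist":0,"grip":-1},{"dx":0,"dy":0,"dz":0.04,"twist":0,"grip":-1}]'
python3 -m crank '[{"dx":0,"dy":0,"dz":0.02,"twist":0,"grip":-1},{"dx":0,"dy":0,"dz":0.04,"twist":0,"grip":-1},{"dx":0,"dy":0,"dz":0.07,"twist":0,"grip":-1},{"dx":0,"dy":0,"dz":0.1,"twist":0,"grip":-1},{"dx":0,"dy":0,"dz":0.13,"twist":0,"grip":-1}]'
python3 -m crank '[{"dx":-0.02,"dy":0,"dz":0.01,"twist":0,"grip":-1},{"dx":-0.04,"dy":0,"dz":0.03,"twist":0,"grip":-1},{"dx":-0.06,"dy":0.01,"dz":0.05,"twist":0,"grip":-1},{"dx":-0.06,"dy":0.014,"dz":0.07,"twist":0,"grip":-1},{"dx":-0.06,"dy":0.014,"dz":0.087,"twist":0,"grip":-1}]'
python3 - <<'E'
from h import *
f=arm.grab_frame("scene")[:,:,::-1]; w=arm.grab_frame("wrist")[:,:,::-1]
a=cv2.resize(f[140:280,190:400],(600,400)); cv2.imwrite("pics/end.png",np.vstack([a,cv2.resize(w[:180],(600,200))]))
E
```

```text
t: 5.62
eef_pos: [0.5639, 0.1308, 0.0991]
ee_rot: [-3.14, -0.005, -0.264]
force: [-4.9, -4.7, 23.8]
width: 0.0008
gripper_force: 12.1
t: 6.03
eef_pos: [0.5639, 0.1307, 0.0991]
ee_rot: [-3.141, -0.005, -0.264]
force: [-5.3, -5.0, 23.4]
width: 0.0005
gripper_force: 12.1
t: 6.45
eef_pos: [0.5639, 0.1307, 0.0991]
ee_rot: [-3.141, -0.005, -0.264]
force: [-4.6, -5.2, 24.0]
width: 0.0006
gripper_force: 12.1
t: 6.87
eef_pos: [0.5617, 0.1311, 0.1361]
ee_rot: [3.141, 0.0, -0.266]
force: [-0.2, -0.8, 0.1]
width: 0.0003
gripper_force: 0.0
t: 7.28
eef_pos: [0.5618, 0.1312, 0.2669]
ee_rot: [-3.142, 0.0, -0.265]
force: [1.1, 0.8, -0.6]
width: 0.0003
gripper_force: 0.0
t: 7.7
eef_pos: [0.5013, 0.1459, 0.3548]
ee_rot: [-3.139, -0.002, -0.264]
force: [0.1, 0.7, -0.8]
width: 0.0003
gripper_force: 0.0
```

View pics/end.png

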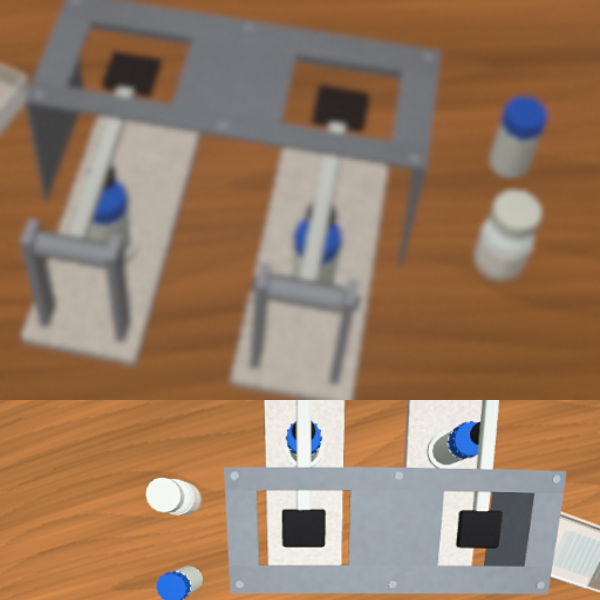

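The picture shows both levers up with the pads in their windows. The +y cap (318,238) now sits lower, with the black nose standing clear above it as on the other press, and the loose things are where they were.

```bash
python3 -c "
from station import arm
print(arm.job_done())"
```

```text
the job is handed in; nothing more can be done
None
```

I pressed the proud cap (the +y press) home and held it there for about a second at roughly 24 N, then withdrew with both levers back up and the job handed in; no verdict was returned.

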